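# Gauge the axle sleeves and sort them

## Task

Pull up the red index plunger knob, slide the blue hood fully open and try every sleeve on the gauge pin, in the log sheet's colour order: silver, gold, orange, blue, purple (some colours may be missing). Sleeves that slide all the way down to the base go in the green tray, those that stop part way in the red tray. At the end slide the hood back over the pin until the plunger drops home, and leave the other tools on the table where they are.

Things in the scene. Friction and masses are not known exactly. Their poses are not given: they have to be found in the camera images.
- sleeve_1: Silver anodised aluminium tube, 52 mm outside, 34 mm bore, 60 mm long, about 0.2 kg, standing on the table at the start (centre 30 mm up). Origin: centre of the tube, halfway along; z along the tube. Either end may go down. It may or may not have weld blobs inside, halfway along the bore, that stop the gauge pin: not to be told from outside. May be absent (None).
- sleeve_2: Gold anodised aluminium tube, 52 mm outside, 34 mm bore, 60 mm long, about 0.2 kg, standing on the table at the start (centre 30 mm up). Origin: centre of the tube, halfway along; z along the tube. Either end may go down. It may or may not have weld blobs inside, halfway along the bore, that stop the gauge pin: not to be told from outside. May be absent (None).
- sleeve_3: Orange anodised aluminium tube, 52 mm outside, 34 mm bore, 60 mm long, about 0.2 kg, standing on the table at the start (centre 30 mm up). Origin: centre of the tube, halfway along; z along the tube. Either end may go down. It may or may not have weld blobs inside, halfway along the bore, that stop the gauge pin: not to be told from outside. May be absent (None).
- sleeve_4: Blue anodised aluminium tube, 52 mm outside, 34 mm bore, 60 mm long, about 0.2 kg, standing on the table at the start (centre 30 mm up). Origin: centre of the tube, halfway along; z along the tube. Either end may go down. It may or may not have weld blobs inside, halfway along the bore, that stop the gauge pin: not to be told from outside. May be absent (None).
- sleeve_5: Purple anodised aluminium tube, 52 mm outside, 34 mm bore, 60 mm long, about 0.2 kg, standing on the table at the start (centre 30 mm up). Origin: centre of the tube, halfway along; z along the tube. Either end may go down. It may or may not have weld blobs inside, halfway along the bore, that stop the gauge pin: not to be told from outside. May be absent (None).
- gauge_fixture: Fixed gauge fixture: grey and steel base plate 110 mm (x) x 300 mm (y) x 20 mm tall, low 10 mm guide strips along its two long edges. Origin: centre of its underside; its y axis is the direction in which the blue cover slides open, z up. It stands at various positions and yaw.
- gauge_foot (a point): Foot of the steel gauge pin on its axis at the base top (20 mm above the table), 90 mm from the fixture middle towards its -y; axes as the fixture. Pin upright, 30 mm diameter, 48 mm tall, last 8 mm tapering to 22 mm. A fitting sleeve slides down to the base (its centre 30 mm above this point); one with blobs stops 15 to 20 mm higher. Under the hood at the start.
- cover (a joint): Travel of the blue hood over the gauge pin, m: 0 closed over the pin, 0.13 fully open (towards the fixture +y). Hood 92 x 90 mm, top 90 mm above the table, with a low tongue on its +y side that carries the plunger. Slides with 2 to 5 N, stays where left.
- plunger (a joint): Lift of the spring plunger, m: 0 down in its slot, 0.012 fully up. It locks the hood at closed and at fully open (1.5 mm play either way); lifted over 0.008 it frees the hood, so keep it pulled while moving the hood. Spring 5 N down, 10 N up. Released between slots it rides on the base at 0.007 and drops in at a slot.
- knob (a point): Centre of the plunger knob: red, round, 28 mm diameter, 20 mm tall, vertical axis, 64 mm above the table when down, 16 mm neck below. Moves with the hood, 85 mm from the hood middle towards the fixture +y; the hood wall is 26 mm from it, nothing else is near. Pinch from above across the fixture x, pull straight up.
- fit_tray: Green tray with an open top, outside 220 x 115 mm, walls 5 mm thick and 26 mm tall, floor 5 mm thick, fixed to the table. Origin: centre of its underside; x along its length. The two trays stand left and right and may be swapped.
- reject_tray: Red tray with an open top, outside 220 x 115 mm, walls 5 mm thick and 26 mm tall, floor 5 mm thick, fixed to the table. Origin: centre of its underside; x along its length. The two trays stand left and right and may be swapped.
- caliper: steel slide caliper lying flat, 190 mm long. Not part of the job: leave it where it lies. Origin at its underside. Lies beyond the fixture.
- level: green spirit level on edge, 190 x 22 mm, 42 mm tall. Not part of the job: leave it where it lies. Origin at its underside.
- tape_roll: yellow roll of tape lying flat, 100 mm across, 25 mm tall. Not part of the job: leave it where it lies. Origin at its underside.
- bracket: aluminium L bracket, foot 100 x 35 mm, upright leg 54 mm tall. Not part of the job: leave it where it lies. Origin at its underside.
- wrench: steel wrench lying flat. Not part of the job: leave it where it lies. Origin at its underside.
- propeller: wooden model propeller lying flat, 255 mm across. Not part of the job: leave it where it lies. Origin at its underside.
- spray_can: spray can, 60 mm across, 170 mm tall, standing. Not part of the job: leave it where it lies. Origin at its underside.
Not all that is in view belongs to the job. Of the things shaped like the sleeve_4, the blue one is meant.

How it is judged:
By the outcome, as a careful person would: the job done as asked, in the order asked, and still so for the second after the job is handed in, with the robot touching nothing.
Of sleeve_1, sleeve_2, sleeve_3, sleeve_4, sleeve_5 only 3 to 4 are there at a start; the rules pass over those that are not, and their reading is None.
At some moment in a run one of sleeve_1, sleeve_2, sleeve_3, sleeve_4, sleeve_5 may be knocked a few centimetres aside while the robot is not near it.
It also fails if it takes over 208 s, if anything falls off the work surface, if the arm or the gripper's body presses on something with over 40 N, if the wrist force passes 120 N, or if a joint passes its speed limit or range.

## Robot

A 6-joint arm with a two-finger parallel gripper is mounted at the origin on the work surface. World frame = base frame: x ahead of the robot, y to its left, z up, the work surface at z = 0. Lengths are in m, angles in degrees, forces in N, time in s.
With the tool pointing down it reaches from about 0.3 to 0.75 m from the base axis. Payload 8.5 kg.
Tool frame: the origin (TCP) lies at the very end of the fingers, on their centre line; the grasp point (between the pads) lies 19 mm behind it; z points along the fingers, y is the line along which they close (so a half turn about z gives the same grasp; the last joint's range is limited). The gripper opens to 85 mm and grips with 20 to 120 N. Pads are 22 mm wide; open, the fingers measure 114 mm over their backs; the gripper's body (76 mm by 85 mm) begins 54 mm behind the grasp point. The pads swing forward as they close: fully open they stand 13 mm farther back than shut.
Start: joints at [56.305, 21.807, 74.336, -0, 83.858, -12.336], TCP at [0.2, 0.512, 0.231] pointing down, gripper open.
Joint ranges: [-178.18, 178.18], [-50.72, 133.34], [12.68, 142.11], [-81.47, 261.47], [9.98, 163.14], [-165.26, 165.26]. Speed limits (degrees/s): [136.94, 136.94, 180, 180, 180, 180].

## Interface

Orientations are given as a 3x3 rotation matrix whose columns are the frame's x, y, z axes.
In Python, from bench import bot gives the robot as it stands.
- The arm moves only by the tool carry_out, never from a script. Its argument "rows" is a list that holds one entry, the list of rows, each a list of 4 numbers: the shift along the tool's x, y, z in m, then the turn about the tool's z in rad. In form: [[[x, y, z, twist], ...]]. A call has 1 to 8 rows; each row is the pose to reach, as a shift and turn from the pose commanded when the call began, along the tool's axes at that moment; what a row does not reach only later rows make up. A row lasts 1/8 s, in which the tool goes at most 62.5 mm and 10.7 degrees, less where a joint would pass 70% of its speed; a pose out of reach is approached as far as the arm can. A call with a gripper value outside its range is refused whole. "claw" is the opening, from 0 (shut) to 1 (fully open), set as the call begins (left out, the last holds). The fingers move at their own pace and stop on an object; "force" is the grip in N (left out, the last holds). Time passes only in rows, so rows that repeat a pose let the fingers close. It gives the time, the measured TCP pose, the force, the opening and the grip force at its end, in the units of the state.
- bot.sense(): the state, without advancing time (a new reading comes with each control period).
- bot.snapshot(name): name is "side" or "top" or "wrist"; returns a dict with "color" (400x640x3 uint8, red, green, blue), "fx", "fy", "cx", "cy" (pixels), "distortion" ([k1, k2, p1, p2, k3] as OpenCV has them; the pictures are not rectified), "xyz" and "orientation" of the camera in the world; the wrist camera has in their place "tool_from_camera" (4x4, takes a point from camera to tool coordinates, whose origin is the TCP and whose axes are the flange's). Camera axes: x right, y down, z forward; pixel columns grow to the right and rows downward; lengths in m; the calibration is good to about 2 mm. A picture is of the moment at which its call begins: read the wrist's pose just before it. There is no depth.
- bot.hand_in(): hands the job in; it is judged then, once.
The state is a dict: "time_s": time; "q": joint angles; "joint_velocities": joint speeds; "joint_torque": joint torques, N m; "position": TCP position; "eef_rot": TCP orientation; "contact_force": force on the tool from outside, world axes, zero at the start; "torque": the same for the moment, N m; "gripper_width": finger opening in m; "grasp_force": force on a finger pad.
Only numpy, scipy, OpenCV 4.12 (cv2) and the standard library are available. Lean on these libraries where they do the work, as an engineer would, in place of code of your own. Each camera call takes 0.05 s, during which the arm holds its last target. There are 200 camera calls.

## Working session

There is one attempt and no reset: what is moved stays moved. The work goes in short steps, Python scripts to look and compute and a tool call to move; the robot and the scene stay as the last step left them, time stands still between calls to the robot, and variables do not carry over. Pictures are saved under pics/ and viewed, at most 14 in all, crops included, and the job is handed in when it is done.

Besides the shell and the picture viewer there is one more tool, called after ">>>" as name(argument=value, ...), one argument or row to a line, values as JSON. carry_out: Moves the arm, as the interface text tells. Its arguments: {"type":"object","properties":{"rows":{"type":"array"},"claw":{"type":"number"},"force":{"type":"number"}},"required":["rows"]}

```bash
ls; mkdir -p pics; cat > h.py <<'E'
import numpy as np, cv2
from bench import bot
def snap(n):
    s=bot.sense(); d=bot.snapshot(n)
    if n=="wrist":
        T=np.eye(4);T[:3,:3]=np.array(s["eef_rot"]);T[:3,3]=s["position"]
        C=T@np.array(d["tool_from_camera"]);d["R"],d["t"]=C[:3,:3],C[:3,3]
    else: d["R"],d["t"]=np.array(d["orientation"]),np.array(d["xyz"])
    d["K"]=np.array([[d["fx"],0,d["cx"]],[0,d["fy"],d["cy"]],[0,0,1.]]);d["D"]=np.array(d["distortion"],float)
    d["color"]=np.array(d["color"],np.uint8)
    return d
def save(d,f,crop=None,k=1):
    im=d["color"]
    if crop: im=im[crop[1]:crop[3],crop[0]:crop[2]]
    cv2.imwrite("pics/"+f,cv2.resize(im[:,:,::-1],None,fx=k,fy=k,interpolation=cv2.INTER_CUBIC))
def ray(d,uv):
    p=cv2.undistortPoints(np.array(uv,float).reshape(-1,1,2),d["K"],d["D"]).reshape(-1,2)
    return np.c_[p,np.ones(len(p))]@d["R"].T
def onplane(d,uv,z):
    r=ray(d,uv); return d["t"]+r*((z-d["t"][2])/r[:,2])[:,None]
def cross(d1,u1,d2,u2):
    a=ray(d1,[u1])[0];b=ray(d2,[u2])[0];A=np.c_[a,-b]
    s=np.linalg.lstsq(A,d2["t"]-d1["t"],rcond=None)[0]
    p,q=d1["t"]+a*s[0],d2["t"]+b*s[1]; return (p+q)/2,np.linalg.norm(p-q)
E
python3 - <<'E'
from h import *
for n in("top","side","wrist"):
    d=snap(n);save(d,n+"0.png");print(n,d["t"].round(3),d["R"].round(2).tolist(),d["fx"])
s=bot.sense();print(s)
E
```

```text
pics
top [ 0.389 -0.007  1.158] [[0.01, -0.98, 0.2], [-1.0, -0.01, 0.02], [-0.01, -0.2, -0.98]] 383.24336253595254
side [0.441 0.691 0.895] [[-0.98, -0.13, 0.14], [-0.19, 0.74, -0.64], [-0.02, -0.66, -0.75]] 393.07986131982256
wrist [0.133 0.538 0.375] [[0.36, 0.89, 0.27], [0.93, -0.35, -0.1], [-0.0, 0.28, -0.96]] 292.41973492601574
{'time_s': 0.15, 'q': array([ 5.63042478e+01,  2.18323154e+01,  7.43711941e+01, -4.15387339e-04,
        8.38566602e+01, -1.23357584e+01]), 'joint_velocities': array([ 0.03203046,  0.04225185, -0.04796979,  0.01231827,  0.07346342,
       -0.00345763]), 'joint_torque': array([ 3.32375530e-03, -4.48625100e+01, -2.31343728e+01, -4.03329739e-05,
        3.80492085e-03, -5.20659194e-05]), 'position': array([0.20020932, 0.51204071, 0.2308729 ]), 'eef_rot': array([[-9.31310582e-01,  3.64225572e-01, -5.76612505e-04],
       [ 3.64225963e-01,  9.31310194e-01, -8.77725767e-04],
       [ 2.17314934e-04, -1.02745254e-03, -9.99999449e-01]]), 'contact_force': array([ 0.4595184 , -0.49783701,  0.00146814]), 'torque': array([ 0.04971041, -0.00052746,  0.05202797]), 'grasp_force': 0.0, 'gripper_width': 0.08540550028549242}
```

View pics/top0.png

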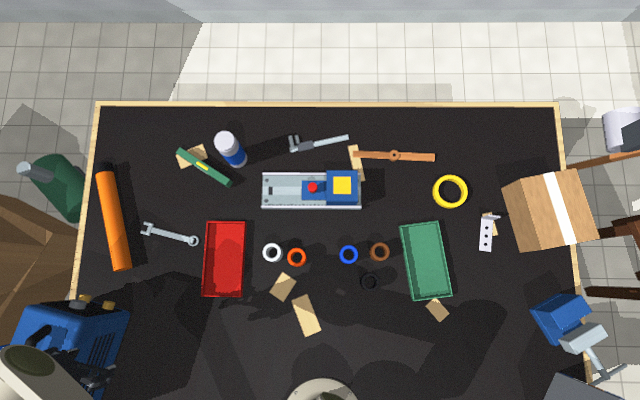

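View pics/side0.png

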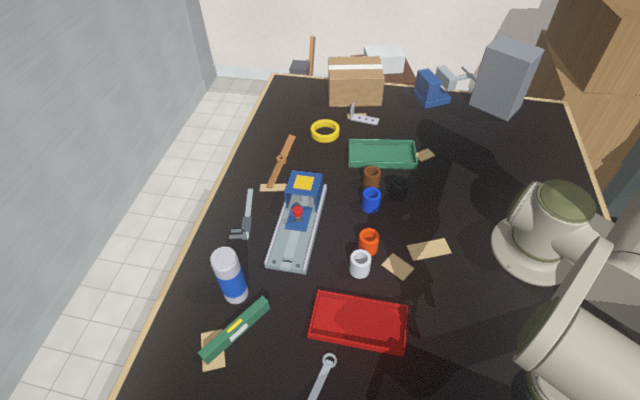

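Top view: silver (272,252), orange (296,257), blue (348,254), brown (380,252) and black (369,281) tubes. The hood with a yellow square is at (342,186), the red knob at (312,187), the red tray at (224,259) and the green tray at (427,261). The brown tube could be gold or a decoy, so I'll enlarge it and measure.

```bash
cat > m.py <<'E'
from h import *
def blobs(d,lo,hi,box,amin=25):
    hsv=cv2.cvtColor(d["color"],cv2.COLOR_RGB2HSV);m=cv2.inRange(hsv,lo,hi)
    k=np.zeros_like(m);k[box[1]:box[3],box[0]:box[2]]=1;m=m*k
    cs,_=cv2.findContours(m,cv2.RETR_EXTERNAL,cv2.CHAIN_APPROX_NONE)
    return sorted([c for c in cs if cv2.contourArea(c)>=amin],key=cv2.contourArea)[::-1]
E
python3 - <<'E'
from m import *
t=snap("top");s=snap("side")
a=cv2.resize(t["color"][230:300,255:400],None,fx=5.4,fy=5.4,interpolation=cv2.INTER_CUBIC)
b=cv2.resize(s["color"][155:285,340:420],None,fx=1.6,fy=1.6,interpolation=cv2.INTER_CUBIC)
c=np.zeros((a.shape[0]+b.shape[0],a.shape[1],3),np.uint8);c[:a.shape[0]]=a;c[a.shape[0]:,:b.shape[1]]=b
c[a.shape[0]:,200:200+300]=cv2.resize(t["color"][165:215,255:365],(300,b.shape[0]))
cv2.imwrite("pics/crop.png",c[:,:,::-1])
for n,(x,y) in dict(silver=(272,252),orange=(296,257),blue=(348,254),brown=(380,252)).items():
    p=t["color"][y-12:y+12,x-12:x+12].reshape(-1,3); i=np.argsort(p.astype(int).sum(1))[-60:]
    print(n,p[i].mean(0).round())
print("knob",[ [cv2.minEnclosingCircle(c),cv2.contourArea(c)] for c in blobs(t,(0,150,90),(8,255,255),(295,175,330,200))],[ [cv2.minEnclosingCircle(c),cv2.contourArea(c)] for c in blobs(s,(0,150,90),(8,255,255),(285,195,315,225))])
for nm,lo,hi,tb,sb in(("yellow",(20,120,120),(35,255,255),(325,165,365,205),(285,170,320,195)),):
    for d,bx in((t,tb),(s,sb)):
        for c in blobs(d,lo,hi,bx): print(nm,cv2.minAreaRect(c))
for nm,lo,hi,bx in(("red",(0,120,50),(10,255,255),(195,210,255,305)),("green",(60,60,40),(95,255,255),(390,210,460,310))):
    c=blobs(t,lo,hi,bx)[0];r=cv2.minAreaRect(c);q=onplane(t,cv2.boxPoints(r),.026);print(nm,q[:,:2].round(3).tolist(),q.mean(0).round(3))
# fixture plate outline in top view
hsv=cv2.cvtColor(t["color"],cv2.COLOR_RGB2HSV)
m=((hsv[:,:,2]>90)).astype(np.uint8);k=np.zeros_like(m);k[165:214,255:365]=1
cs,_=cv2.findContours(m*k,cv2.RETR_EXTERNAL,cv2.CHAIN_APPROX_NONE)
c=max(cs,key=cv2.contourArea);q=onplane(t,cv2.boxPoints(cv2.minAreaRect(c)),.025);print("fix",q[:,:2].round(3).tolist(),q.mean(0))
# sleeves: dark bore? use outline
for nm,lo,hi,tb,sb in(("silver",(0,0,120),(179,70,255),(258,238,286,268),(345,245,375,280)),("orange",(0,150,100),(18,255,255),(284,243,310,270),(355,228,383,256)),("blue",(105,120,60),(125,255,255),(335,240,360,268),(358,185,386,215)),("brown",(5,60,50),(20,255,255),(366,240,392,265),(360,163,384,188))):
    for d,bx in((t,tb),(s,sb)):
        c=blobs(d,lo,hi,bx);
        if c: print(nm,cv2.boundingRect(c[0]),cv2.minAreaRect(c[0]),onplane(d,[cv2.minEnclosingCircle(c[0])[0]],.06).round(3))
E
```

```text
silver [252. 254. 255.]
orange [255. 114.  36.]
blue [ 49. 108. 247.]
brown [151.  97.  57.]
knob [[((312.2674560546875, 187.3372039794922), 4.670544147491455), 48.5]] [[((297.3148193359375, 210.94444274902344), 5.22382926940918), 56.0]]
yellow ((342.0, 185.0), (16.0, 16.0), 90.0)
yellow ((303.3500061035156, 182.0500030517578), (17.960512161254883, 12.727922439575195), 8.13010311126709)
red [[0.332, 0.354], [0.556, 0.358], [0.55, 0.231], [0.327, 0.232]] [0.441 0.294 0.026]
green [[0.54, -0.219], [0.563, -0.341], [0.339, -0.369], [0.318, -0.251]] [ 0.44  -0.295  0.026]
fix [[0.724, 0.198], [0.726, -0.122], [0.589, -0.12], [0.587, 0.192]] [0.65653723 0.03702289 0.025     ]
silver (262, 243, 19, 19) ((271.0, 252.0), (18.0, 18.0), 90.0) [[0.457 0.147 0.06 ]]
silver (350, 249, 22, 30) ((360.5, 263.5), (29.0, 21.0), 90.0) [[0.457 0.167 0.06 ]]
orange (287, 248, 20, 19) ((296.5, 257.0), (18.0, 19.0), 90.0) [[0.444 0.077 0.06 ]]
orange (358, 228, 22, 28) ((368.55584716796875, 241.2735137939453), (20.32457160949707, 26.997169494628906), 4.39870548248291) [[0.442 0.098 0.06 ]]
blue (339, 245, 20, 19) ((348.5, 254.0), (18.0, 19.0), 90.0) [[ 0.453 -0.069  0.06 ]]
blue (362, 187, 20, 27) ((371.5, 200.0), (26.0, 19.0), 90.0) [[ 0.452 -0.044  0.06 ]]
brown (369, 242, 21, 20) ((379.2500305175781, 251.75003051757812), (18.384775161743164, 20.50609588623047), 45.0) [[ 0.461 -0.157  0.06 ]]
brown (362, 166, 20, 22) ((371.4448547363281, 176.66207885742188), (18.103918075561523, 21.840961456298828), 4.763641834259033) [[ 0.46  -0.133  0.06 ]]
```

View pics/crop.png

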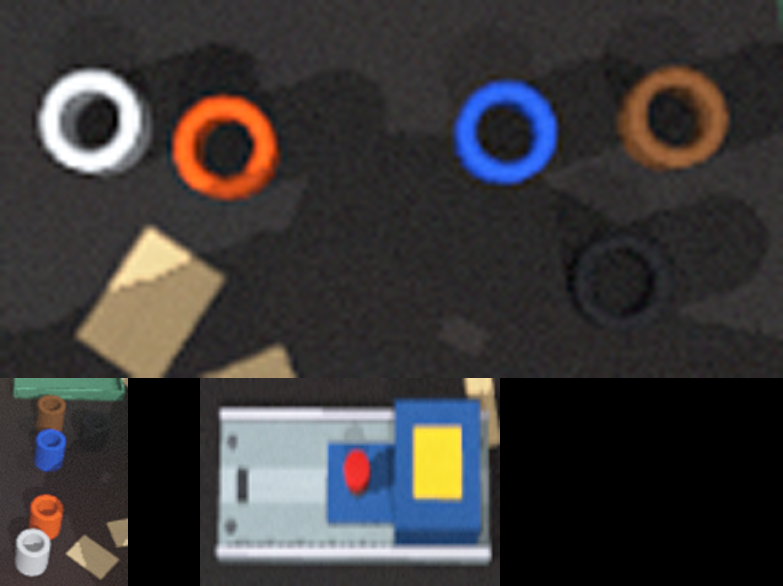

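Brown (380,252) is dull wood or copper with RGB 151,97,57, not gold. It and black (369,281) are decoys. Silver, orange and blue (348,254) are the sleeves present, which makes 3 and fits the description. Next I move over the fixture for a wrist look.

>>> carry_out(
  rows=[
    [[-0.025,-0.012,-0.01,0.1],[-0.08,-0.037,-0.03,0.25],[-0.135,-0.063,-0.05,0.42],[-0.19,-0.089,-0.07,0.6],[-0.245,-0.115,-0.07,0.77],[-0.3,-0.141,-0.07,0.94],[-0.355,-0.167,-0.07,1.1],[-0.413,-0.193,-0.07,1.197]],
  ],
)

```text
time_s: 1.25
position: [0.515, 0.1811, 0.3014]
eef_rot: [[0.003, 1.0, 0.0], [1.0, -0.003, 0.0], [0.0, 0.0, -1.0]]
contact_force: [0.8, 1.1, 0.3]
gripper_width: 0.0852
grasp_force: 0.0
```

>>> carry_out(
  rows=[
    [[-0.04,0.037,0,0],[-0.08,0.075,0,0],[-0.102,0.095,0,0],[-0.112,0.105,0,0],[-0.112,0.105,0,0],[-0.112,0.105,0,0]],
  ],
)

```text
time_s: 2.0
position: [0.6184, 0.072, 0.3016]
eef_rot: [[-0.002, 1.0, 0.0], [1.0, 0.002, 0.0], [0.0, 0.0, -1.0]]
contact_force: [-0.2, 0.2, -0.2]
gripper_width: 0.0851
grasp_force: 0.0
```

```bash
python3 - <<'E'
from m import *
w=snap("wrist");save(w,"w1.png");s=bot.sense();print(s["position"],s["eef_rot"].round(4),s["time_s"],s["q"].round(1),w["t"])
t=snap("top");d=snap("side")
c=[cv2.minEnclosingCircle(c) for c in blobs(w,(0,150,80),(8,255,255),(0,0,640,400))];print(c[:4])
import pickle;pickle.dump((w,t,d),open("v1.pkl","wb"))
E
```

```text
[0.61837159 0.07204392 0.30178732] [[-2.4e-03  1.0e+00  4.0e-04]
 [ 1.0e+00  2.4e-03  1.0e-04]
 [ 1.0e-04  4.0e-04 -1.0e+00]] 2.05 [-4.2 27.6 53.4  0.  99.  -4.4] [0.6188973  0.1436673  0.44560421]
[((184.0, 20.5), 87.43721771240234), ((195.5, 162.5), 26.08649444580078), ((339.0, 197.60000610351562), 10.400105476379395)]
```

View pics/w1.png

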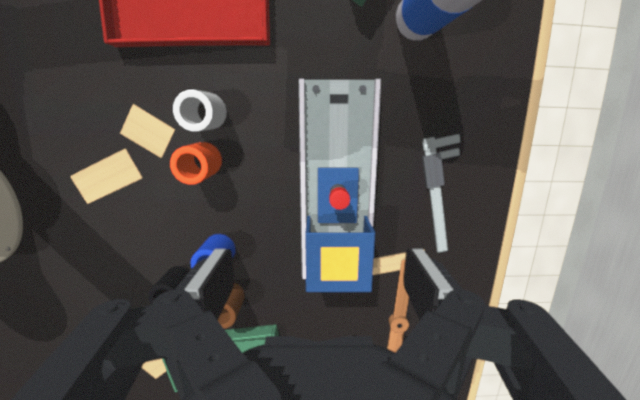

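The wrist view shows the fixture nearly aligned with world y: knob (339,198), yellow mark (340,264), plate end (302..379,80) and slot (339,98). No obstruction.

```bash
python3 - <<'E'
from m import *
import pickle;w,t,d=pickle.load(open("v1.pkl","rb"))
k=lambda D,bx:cv2.minEnclosingCircle(blobs(D,(0,150,80),(8,255,255),bx)[0])[0]
kw,kt,kd=k(w,(320,180,360,215)),k(t,(295,175,330,200)),k(d,(285,195,315,225))
print("knob w-t",cross(w,kw,t,kt),"w-d",cross(w,kw,d,kd),"t-d",cross(t,kt,d,kd), onplane(w,[kw],.072))
def yel(D,bx):
    m=cv2.moments(blobs(D,(20,120,120),(35,255,255),bx)[0]);return m["m10"]/m["m00"],m["m01"]/m["m00"]
yw,yt,yd=yel(w,(300,235,370,290)),yel(t,(325,165,365,205)),yel(d,(285,170,320,195))
print("hood",cross(w,yw,t,yt),cross(w,yw,d,yd),onplane(w,[yw],.09),yw)
c=blobs(w,(20,120,120),(35,255,255),(300,235,370,290))[0];q=onplane(w,cv2.boxPoints(cv2.minAreaRect(c)),.09);print(q[:,:2].round(4).tolist())
# yaw: slot (dark) and strip inner/outer edges by gradient on rows
g=w["color"].astype(int).sum(2)
rows=range(95,215,5);L=[];R=[]
for r in rows:
    a=np.diff(cv2.GaussianBlur(w["color"][r-2:r+3].astype(np.float32).mean((0,2))[None],(5,1),0)[0])
    L.append(290+np.argmax(a[290:318])+.5);R.append(365+np.argmin(a[365:395])+.5)
for nm,X in(("L",L),("R",R)):
    q=onplane(w,np.c_[X,rows],.03);f=np.polyfit(q[:,1],q[:,0],1);print(nm,f,np.abs(q[:,0]-np.polyval(f,q[:,1])).max(),np.polyval(f,0.03))
print("plate end",onplane(w,[(302,80),(379,80)],.03),"slot",onplane(w,[(339,98.5)],.02))
for nm,lo,hi,b,tb,sb in(("silver",(0,0,110),(179,60,255),(165,85,230,135),(258,238,286,268),(345,245,375,280)),("orange",(0,150,80),(18,255,255),(165,138,225,188),(284,243,310,270),(355,228,383,256))):
    for D,B in((w,b),(t,tb),(d,sb)):
        print(nm,cv2.boundingRect(blobs(D,lo,hi,B)[0]))
E
```

```text
Traceback (most recent call last):
IndexError: list index out of range
```

```bash
python3 - <<'E'
from m import *
import pickle;w,t,d=pickle.load(open("v1.pkl","rb"))
kw=cv2.minEnclosingCircle(blobs(w,(0,150,80),(8,255,255),(320,180,360,215))[0])[0];kt,kd=(312.27,187.34),(297.31,210.94)
print("knob w-t",cross(w,kw,t,kt),"w-d",cross(w,kw,d,kd),"t-d",cross(t,kt,d,kd), onplane(w,[kw],.072))
c=blobs(w,(20,120,120),(35,255,255),(300,235,370,290))[0];m=cv2.moments(c);yw=(m["m10"]/m["m00"],m["m01"]/m["m00"])
print("hood",cross(w,yw,t,(342,185)),cross(w,yw,d,(303.4,182.)),onplane(w,[yw],.09),yw)
q=onplane(w,cv2.boxPoints(cv2.minAreaRect(c)),.09);print(q[:,:2].round(4).tolist())
rows=range(95,215,5);L=[];R=[]
for r in rows:
    a=np.diff(cv2.GaussianBlur(w["color"][r-2:r+3].astype(np.float32).mean((0,2))[None],(5,1),0)[0])
    L.append(290+np.argmax(a[290:318])+.5);R.append(365+np.argmin(a[365:395])+.5)
for nm,X in(("L",L),("R",R)):
    q=onplane(w,np.c_[X,rows],.03);f=np.polyfit(q[:,1],q[:,0],1);print(nm,f,np.abs(q[:,0]-np.polyval(f,q[:,1])).max(),np.polyval(f,0.03))
print("plate end",onplane(w,[(302,80),(379,80)],.03),"slot",onplane(w,[(339,98.5)],.02))
for nm,lo,hi,b in(("silver",(0,0,110),(179,60,255),(165,85,230,135)),("orange",(0,150,80),(18,255,255),(165,138,225,188))):
    print(nm,cv2.boundingRect(blobs(w,lo,hi,b)[0]))
E
```

```text
knob w-t (array([0.64643436, 0.03395198, 0.06444049]), np.float64(0.0021097576558375495)) w-d (array([0.64675711, 0.03208275, 0.06082187]), np.float64(0.0018898047662099105)) t-d (array([0.64527456, 0.03440313, 0.06420977]), np.float64(0.0004604831827721808)) [[0.64681479 0.03562509 0.072     ]]
hood (array([ 0.64725234, -0.05168852,  0.08961085]), np.float64(0.0006637379083713411)) (array([ 0.64706353, -0.05318454,  0.08781137]), np.float64(0.0014655703716208827)) [[ 0.64753471 -0.05161534  0.09      ]] (338.89219982471514, 262.93295354951795)
[[0.6231, -0.0279], [0.6712, -0.0278], [0.6733, -0.0766], [0.6234, -0.0766]]
L [-0.00209497  0.59252732] 0.0007811685610495944 0.592464473812176
R [-0.00318834  0.70230893] 0.0006691817085550111 0.7022132842608947
plate end [[0.59709977 0.18646477 0.03      ]
 [0.69985045 0.18709214 0.03      ]] slot [[0.64755881 0.16347202 0.02      ]]
silver (172, 89, 52, 43)
orange (170, 142, 52, 43)
```

>>> carry_out(
  rows=[
    [[-0.01,0.008,0.03,0],[-0.025,0.018,0.08,0],[-0.036,0.026,0.13,0],[-0.039,0.0287,0.18,0],[-0.039,0.0287,0.21,0],[-0.039,0.0287,0.235,0],[-0.039,0.0287,0.25,0],[-0.039,0.0287,0.2568,0]],
  ],
  claw=0.8,
)

```text
time_s: 3.15
position: [0.6477, 0.0322, 0.0443]
eef_rot: [[-0.001, 1.0, -0.0], [1.0, 0.001, 0.0], [0.0, -0.0, -1.0]]
contact_force: [-0.5, -0.3, 0.2]
gripper_width: 0.0684
grasp_force: 0.0
```

>>> carry_out(
  rows=[
    [[0,0,0,0],[0,0,0,0],[0,0,0,0],[0,0,0,0],[0,0,0,0],[0,0,0,0],[0,0,0,0],[0,0,0,0]],
  ],
  claw=0,
  force=70,
)

```text
time_s: 4.15
position: [0.6471, 0.0319, 0.0458]
eef_rot: [[-0.001, 1.0, -0.001], [1.0, 0.001, -0.0], [-0.0, -0.001, -1.0]]
contact_force: [-6.9, -0.9, 7.2]
gripper_width: 0.026
grasp_force: 68.4
```

>>> carry_out(
  rows=[
    [[0,0,-0.003,0],[0,0,-0.006,0],[0,0,-0.009,0],[0,0,-0.011,0],[0,0,-0.0115,0],[0,0,-0.0115,0]],
  ],
)

```text
time_s: 4.9
position: [0.647, 0.0319, 0.0554]
eef_rot: [[-0.001, 1.0, -0.002], [1.0, 0.001, 0.0], [0.0, -0.002, -1.0]]
contact_force: [-4.2, -0.7, -9.0]
gripper_width: 0.0258
grasp_force: 69.2
```

>>> carry_out(
  rows=[
    [[0,0,-0.001,0],[0.003,0,-0.001,0],[0.009,0,-0.001,0],[0.018,0,-0.001,0],[0.028,0,-0.001,0],[0.038,0,-0.001,0],[0.048,0,-0.001,0],[0.058,0,-0.001,0]],
  ],
)

```text
time_s: 5.9
position: [0.6469, 0.09, 0.0564]
eef_rot: [[-0.001, 1.0, -0.002], [1.0, 0.001, -0.0], [-0.0, -0.002, -1.0]]
contact_force: [-5.7, -2.5, -9.5]
gripper_width: 0.0262
grasp_force: 69.3
```

>>> carry_out(
  rows=[
    [[0.01,0,0,0],[0.02,0,0,0],[0.03,0,0,0],[0.04,0,0,0],[0.05,0,0,0],[0.06,0,0,0],[0.067,0,0,0],[0.072,0,0,0]],
  ],
)

```text
time_s: 6.9
position: [0.6467, 0.1621, 0.0563]
eef_rot: [[-0.001, 1.0, -0.003], [1.0, 0.001, -0.001], [-0.001, -0.003, -1.0]]
contact_force: [-5.1, -2.7, -9.1]
gripper_width: 0.0257
grasp_force: 69.3
```

>>> carry_out(
  rows=[
    [[0.001,0,0,0],[0.001,0,0,0],[0.001,0,0,0]],
  ],
)

```text
time_s: 7.28
position: [0.6468, 0.1621, 0.0562]
eef_rot: [[-0.001, 1.0, -0.003], [1.0, 0.001, -0.002], [-0.002, -0.003, -1.0]]
contact_force: [-5.7, -6.1, -9.0]
gripper_width: 0.0259
grasp_force: 69.3
```

>>> carry_out(
  rows=[
    [[-0.001,0,0.004,0],[-0.001,0,0.008,0],[-0.001,0,0.011,0],[-0.001,0,0.012,0]],
  ],
)

```text
time_s: 7.78
position: [0.6469, 0.162, 0.0459]
eef_rot: [[-0.001, 1.0, -0.002], [1.0, 0.001, -0.0], [-0.0, -0.002, -1.0]]
contact_force: [-10.7, -1.6, 6.1]
gripper_width: 0.0263
grasp_force: 70.6
```

>>> carry_out(
  rows=[
    [[0,0,0,0],[0,0,0,0],[0,0,0,0],[0,0,0,0],[0,0,0,0],[0,0,0,0]],
  ],
  claw=1,
)

```text
time_s: 8.52
position: [0.6477, 0.1619, 0.045]
eef_rot: [[-0.001, 1.0, 0.0], [1.0, 0.001, 0.0], [0.0, 0.0, -1.0]]
contact_force: [-0.9, 0.5, -0.6]
gripper_width: 0.0855
grasp_force: 0.0
```

>>> carry_out(
  rows=[
    [[0,0,-0.02,0],[0,0,-0.06,0],[0,0,-0.12,0],[0,0,-0.18,0],[-0.04,-0.02,-0.22,0],[-0.08,-0.04,-0.255,0],[-0.12,-0.06,-0.255,0],[-0.13,-0.07,-0.255,0]],
  ],
)

```text
time_s: 9.52
position: [0.5769, 0.0301, 0.3005]
eef_rot: [[0.001, 1.0, 0.001], [1.0, -0.001, -0.0], [-0.0, 0.001, -1.0]]
contact_force: [0.5, 0.7, 0.2]
gripper_width: 0.0854
grasp_force: 0.0
```

>>> carry_out(
  rows=[
    [[0,0,0,0],[0,0,0,0],[0,0,0,0]],
  ],
)

```text
time_s: 9.9
position: [0.5781, 0.0328, 0.2996]
eef_rot: [[-0.002, 1.0, -0.001], [1.0, 0.002, 0.0], [0.0, -0.001, -1.0]]
contact_force: [0.4, -0.5, -1.1]
gripper_width: 0.0852
grasp_force: 0.0
```

```bash
python3 - <<'E'
from m import *
w=snap("wrist");save(w,"w2.png");s=bot.sense();print(s["position"],s["eef_rot"].round(4).tolist(),s["time_s"])
import pickle;pickle.dump(w,open("v2.pkl","wb"))
E
```

```text
[0.57809179 0.03268291 0.29960138] [[-0.0022, 1.0, -0.0006], [1.0, 0.0022, 0.0002], [0.0002, -0.0006, -1.0]] 9.95
```

View pics/w2.png

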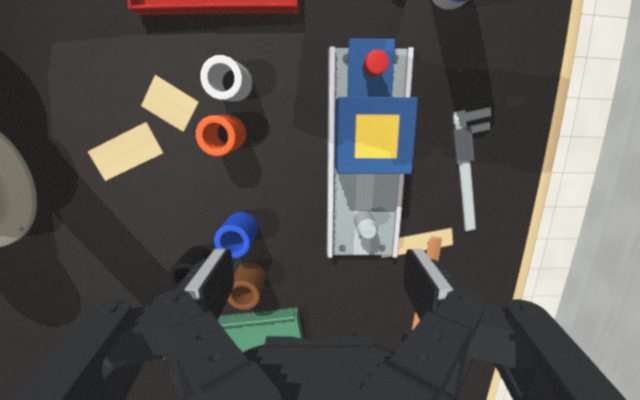

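Hood is open at (377,135), knob at (377,62) and pin tip at (367,230). Silver ring is at (221,77), orange (215,135), blue (232,241).

```bash
cat > ring.py <<'E'
from m import *
def ring(d,box,rmin,rmax,z=.06,p2=14):
    x0,y0,x1,y1=box;k=4
    g=cv2.resize(d["color"][y0:y1,x0:x1].max(2),None,fx=k,fy=k,interpolation=cv2.INTER_CUBIC);g=cv2.GaussianBlur(g,(0,0),2)
    h=cv2.HoughCircles(g,cv2.HOUGH_GRADIENT,1.5,8,param1=90,param2=p2,minRadius=int(rmin*k),maxRadius=int(rmax*k))
    out=[]
    for c in ([] if h is None else h[0][:4]):
        uv=((c[0]+.5)/k-.5+x0,(c[1]+.5)/k-.5+y0);out.append((np.round(uv,1).tolist(),round(float(c[2]/k),1),onplane(d,[uv],z)[0][:2].round(4).tolist()))
    return out
E
python3 - <<'E'
from ring import *
import pickle;w=pickle.load(open("v2.pkl","rb"));w1=pickle.load(open("v1.pkl","rb"))[0]
print("pin",ring(w,(350,212,385,248),6,15,.068))
for n,b,b1 in(("silver",(190,45,262,110),(165,80,235,140)),("orange",(185,105,255,165),(160,133,230,193)),("blue",(205,203,265,263),None)):
    print(n,"bore",ring(w,b,11,15.5),"outer",ring(w,b,18,23))
    if b1: print("   w1 bore",ring(w1,b1,11,15.5),"outer",ring(w1,b1,18,23))
c=w["color"];save(w,"c2.png",(185,30,425,265),2.5)
E
```

```text
pin [([367.1000061035156, 229.39999389648438], 8.1, [0.6465, -0.0499]), ([368.6000061035156, 226.8000030517578], 10.9, [0.6484, -0.046]), ([367.79998779296875, 231.3000030517578], 7.4, [0.6477, -0.0527])]
silver bore [([221.3000030517578, 75.9000015258789], 14.3, [0.4589, 0.1491]), ([219.10000610351562, 77.80000305175781], 14.9, [0.456, 0.147]), ([221.6999969482422, 78.5999984741211], 12.4, [0.4592, 0.1461]), ([216.8000030517578, 70.30000305175781], 14.9, [0.4538, 0.1557])] outer [([222.39999389648438, 75.9000015258789], 22.8, [0.4603, 0.1491]), ([218.6999969482422, 77.4000015258789], 22.8, [0.4555, 0.1474]), ([220.89999389648438, 78.5999984741211], 20.3, [0.4582, 0.1461]), ([220.60000610351562, 74.80000305175781], 20.7, [0.4581, 0.1504])]
   w1 bore [([192.89999389648438, 109.0999984741211], 13.7, [0.4589, 0.1493]), ([189.60000610351562, 111.69999694824219], 15.3, [0.4541, 0.1461]), ([190.6999969482422, 107.9000015258789], 11.4, [0.4561, 0.1507]), ([195.1999969482422, 116.5999984741211], 14.4, [0.4608, 0.14])] outer [([194.10000610351562, 109.0999984741211], 21.8, [0.4603, 0.1493]),
[... 1162 characters left out ...]
5]), ([186.10000610351562, 166.89999389648438], 21.1, [0.4412, 0.0745]), ([191.3000030517578, 161.3000030517578], 22.8, [0.4493, 0.0821])]
blue bore [([234.39999389648438, 242.89999389648438], 14.9, [0.4584, -0.0749]), ([230.3000030517578, 243.6999969482422], 13.1, [0.4523, -0.0761]), ([227.3000030517578, 239.60000610351562], 14.0, [0.4485, -0.0697]), ([237.10000610351562, 244.39999389648438], 11.9, [0.462, -0.0772])] outer [([229.60000610351562, 244.10000610351562], 19.7, [0.4512, -0.0767]), ([231.8000030517578, 240.3000030517578], 18.4, [0.455, -0.0708]), ([232.60000610351562, 238.39999389648438], 19.4, [0.4563, -0.0679]), ([238.1999969482422, 232.39999389648438], 21.5, [0.4651, -0.0585])]
```

View pics/c2.png

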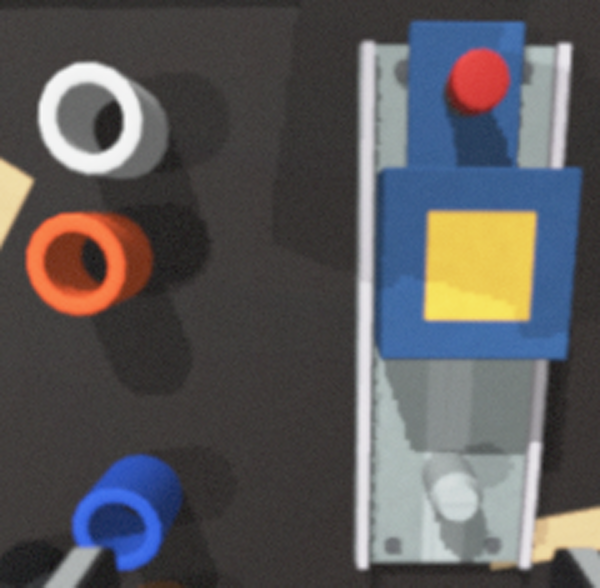

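Silver measures (0.459,0.148) from both wrist positions at rim height 0.06. Picking silver.

>>> carry_out(
  rows=[
    [[0.03,-0.03,0.02,0],[0.06,-0.062,0.06,0],[0.09,-0.095,0.1,0],[0.11,-0.114,0.14,0],[0.115,-0.119,0.18,0],[0.115,-0.119,0.22,0],[0.115,-0.119,0.26,0],[0.115,-0.119,0.277,0]],
  ],
)

```text
time_s: 10.95
position: [0.458, 0.1471, 0.021]
eef_rot: [[-0.002, 1.0, -0.003], [1.0, 0.002, -0.0], [-0.0, -0.003, -1.0]]
contact_force: [0.1, 0.3, -0.2]
gripper_width: 0.0854
grasp_force: 0.0
```

>>> carry_out(
  rows=[
    [[0,0,0,0],[0,0,0,0],[0,0,0,0],[0,0,0,0],[0,0,0,0],[0,0,0,0],[0,0,0,0],[0,0,0,0]],
  ],
  claw=0,
  force=40,
)

```text
time_s: 11.95
position: [0.4591, 0.147, 0.024]
eef_rot: [[-0.001, 1.0, 0.002], [1.0, 0.001, 0.0], [0.0, 0.002, -1.0]]
contact_force: [-1.7, 1.1, 7.1]
gripper_width: 0.0513
grasp_force: 42.7
```

>>> carry_out(
  rows=[
    [[0,0,-0.01,0],[0,0,-0.04,0],[0,0,-0.08,0],[0,0,-0.11,0],[0,0,-0.12,0],[0,0,-0.12,0]],
  ],
)

```text
time_s: 12.7
position: [0.4585, 0.1467, 0.143]
eef_rot: [[-0.001, 1.0, 0.0], [1.0, 0.001, -0.0], [-0.0, 0.0, -1.0]]
contact_force: [1.2, 0.7, -3.3]
gripper_width: 0.051
grasp_force: 42.7
```

```bash
python3 - <<'E'
from m import *
w=snap("wrist");save(w,"w3.png",None,1);s=bot.sense();print(s["position"],s["eef_rot"].round(4).tolist(),s["time_s"],s["gripper_width"])
E
```

```text
[0.45815142 0.14665933 0.14222817] [[-0.0009, 1.0, -0.0014], [1.0, 0.0009, -0.0001], [-0.0001, -0.0014, -1.0]] 12.75 0.05142022473870013
```

View pics/w3.png

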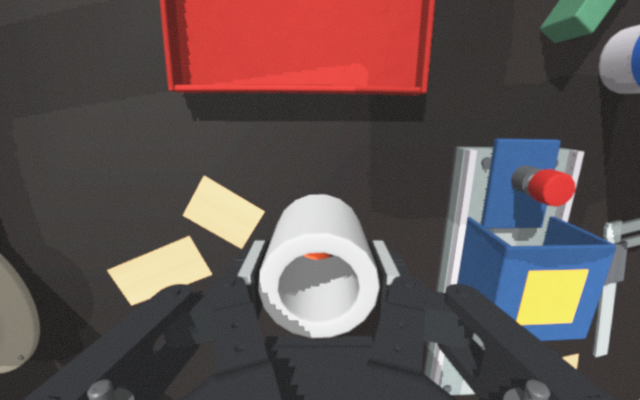

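The silver sleeve is held, with its top rim centred at about (319,285). I'll measure its offset from the TCP.

```bash
cat > held.py <<'E'
from ring import *
w=snap("wrist");s=bot.sense();p=s["position"];print(p,s["time_s"])
r=ring(w,(240,205,400,355),50,66,p[2]+.037,20)+ring(w,(240,205,400,355),33,42,p[2]+.037,20)
for c in r: print(c, "off",(np.array(c[2])-p[:2]).round(4))
E
python3 held.py
```

```text
[0.45806236 0.14664321 0.14192731] 12.8
([318.6000061035156, 275.29998779296875], 62.9, [0.4591, 0.1536]) off [0.001 0.007]
([318.20001220703125, 272.29998779296875], 65.0, [0.4589, 0.155]) off [0.0008 0.0084]
([320.79998779296875, 276.79998779296875], 60.4, [0.46, 0.1529]) off [0.0019 0.0063]
([316.29998779296875, 276.3999938964844], 60.8, [0.4581, 0.1531]) off [0.     0.0065]
([318.20001220703125, 292.6000061035156], 41.8, [0.4589, 0.1453]) off [ 0.0008 -0.0013]
([315.20001220703125, 291.1000061035156], 38.5, [0.4577, 0.146]) off [-0.0004 -0.0006]
([318.20001220703125, 290.29998779296875], 40.5, [0.4589, 0.1464]) off [ 0.0008 -0.0002]
([313.70001220703125, 288.79998779296875], 36.0, [0.457, 0.1471]) off [-0.0011  0.0005]
```

>>> carry_out(
  rows=[
    [[-0.02,0.02,0,0],[-0.06,0.056,0,0],[-0.1,0.094,0,0],[-0.14,0.132,0,0],[-0.175,0.165,0,0],[-0.193,0.182,0,0],[-0.2,0.188,0,0],[-0.2,0.188,0,0]],
  ],
)

```text
time_s: 13.8
position: [0.6464, -0.0528, 0.142]
eef_rot: [[-0.001, 1.0, -0.002], [1.0, 0.001, 0.001], [0.001, -0.002, -1.0]]
contact_force: [-0.3, -1.3, -1.9]
gripper_width: 0.0515
grasp_force: 42.7
```

>>> carry_out(
  rows=[
    [[0,0,0,0],[0,0,0,0]],
  ],
)

```text
time_s: 14.05
position: [0.6464, -0.0522, 0.1432]
eef_rot: [[-0.002, 1.0, -0.0], [1.0, 0.002, 0.0], [0.0, -0.0, -1.0]]
contact_force: [-0.2, -0.6, -1.5]
gripper_width: 0.051
grasp_force: 42.7
```

```bash
python3 - <<'E'
from m import *
s=bot.sense();print(s["position"],s["contact_force"].round(1),s["gripper_width"])
d=snap("side");t=snap("top")
a=cv2.resize(d["color"][150:290,240:360],None,fx=3.5,fy=3.5,interpolation=cv2.INTER_CUBIC);b=cv2.resize(t["color"][150:230,290:400],(380,a.shape[0]))
cv2.imwrite("pics/s4.png",np.hstack([a,b])[:,:,::-1])
E
```

```text
[ 0.6464455  -0.05223877  0.14324829] [-0.2 -0.6 -1.5] 0.05104607197653574
```

View pics/s4.png

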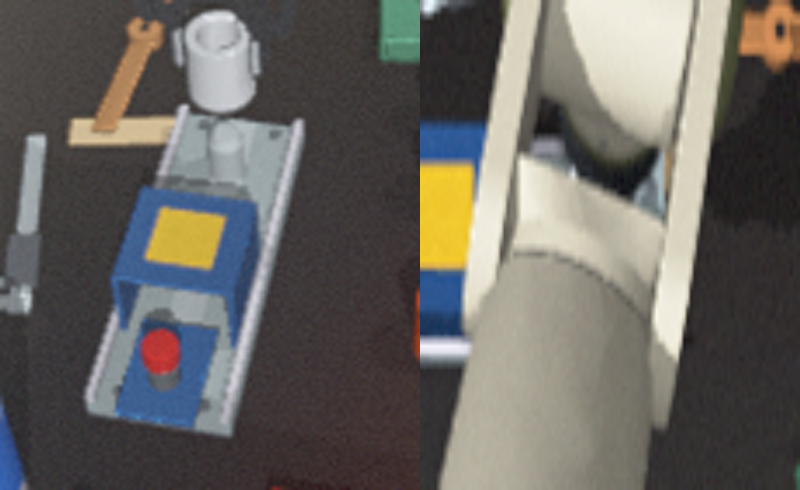

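Side view: the sleeve hangs above the free pin, with the pin tip at about (304.9,187.7) in full-frame pixels. I'll cross that with the wrist ray.

```bash
python3 - <<'E'
from m import *
import pickle
w=pickle.load(open("v2.pkl","rb"));d=snap("side")
print(cross(w,(367.3,229.4),d,(304.9,187.)),onplane(d,[(304.9,187.)],.068))
# sleeve rim in side view: crop (218,30)
print(onplane(d,[(240+218/3.5,150+33/3.5)],bot.sense()["position"][2]+.037),bot.sense()["position"])
E
```

```text
(array([ 0.643501  , -0.04734924,  0.07453594]), np.float64(0.0043364393370585825)) [[ 0.64289243 -0.05325853  0.068     ]]
[[ 0.64391632 -0.04856073  0.18022136]] [ 0.64668293 -0.05267898  0.14322136]
```

>>> carry_out(
  rows=[
    [[-0.0015,0,0.015,0],[-0.0015,0,0.035,0],[-0.0015,0,0.045,0],[-0.0015,0,0.05,0],[-0.0015,0,0.055,0],[-0.0015,0,0.06,0],[-0.0015,0,0.062,0],[-0.0015,0,0.062,0]],
  ],
)

```text
time_s: 15.2
position: [0.6468, -0.0545, 0.081]
eef_rot: [[-0.001, 1.0, -0.0], [1.0, 0.001, 0.0], [0.0, -0.0, -1.0]]
contact_force: [0.0, 0.7, -3.5]
gripper_width: 0.0511
grasp_force: 42.7
```

>>> carry_out(
  rows=[
    [[0,0,0.004,0],[0,0,0.008,0],[0,0,0.012,0],[0,0,0.016,0],[0,0,0.016,0]],
  ],
)

```text
time_s: 15.82
position: [0.6466, -0.0545, 0.0644]
eef_rot: [[-0.001, 1.0, -0.001], [1.0, 0.001, 0.0], [0.0, -0.001, -1.0]]
contact_force: [-0.9, 1.4, -3.9]
gripper_width: 0.051
grasp_force: 42.6
```

>>> carry_out(
  rows=[
    [[0,0,0.002,0],[0,0,0.004,0],[0,0,0.006,0],[0,0,0.008,0],[0,0,0.008,0]],
  ],
)

```text
time_s: 16.45
position: [0.6468, -0.0545, 0.0567]
eef_rot: [[-0.001, 1.0, -0.0], [1.0, 0.001, 0.0], [0.0, -0.0, -1.0]]
contact_force: [1.1, 2.9, -3.6]
gripper_width: 0.0514
grasp_force: 42.6
```

>>> carry_out(
  rows=[
    [[0.001,0,0.002,0],[0.001,0,0.005,0],[0.001,0,0.005,0]],
  ],
)

```text
time_s: 16.82
position: [0.6467, -0.0538, 0.0516]
eef_rot: [[-0.001, 1.0, -0.001], [1.0, 0.001, -0.0], [-0.0, -0.001, -1.0]]
contact_force: [-0.6, 0.9, -2.8]
gripper_width: 0.0515
grasp_force: 42.6
```

>>> carry_out(
  rows=[
    [[0,0,0.002,0],[0,0,0.004,0],[0,0,0.006,0],[0,0,0.008,0],[0,0,0.009,0],[0,0,0.009,0]],
  ],
)

```text
time_s: 17.58
position: [0.6468, -0.0536, 0.044]
eef_rot: [[-0.001, 1.0, 0.001], [1.0, 0.001, -0.0], [-0.0, 0.001, -1.0]]
contact_force: [-3.3, 0.8, 5.6]
gripper_width: 0.0516
grasp_force: 43.4
```

Silver reached the base (TCP 0.044, floor contact), so it fits. I release it to settle, regrip it and carry it to the green tray.

>>> carry_out(
  rows=[
    [[0,0,-0.001,0],[0,0,-0.001,0],[0,0,-0.001,0],[0,0,-0.001,0]],
  ],
  claw=0.75,
)

```text
time_s: 18.08
position: [0.6468, -0.0536, 0.044]
eef_rot: [[-0.001, 1.0, -0.0], [1.0, 0.001, 0.0], [0.0, -0.0, -1.0]]
contact_force: [1.0, 0.2, -0.2]
gripper_width: 0.0646
grasp_force: 0.0
```

>>> carry_out(
  rows=[
    [[0,0,0,0],[0,0,0,0],[0,0,0,0],[0,0,0,0],[0,0,0,0],[0,0,0,0]],
  ],
  claw=0,
)

```text
time_s: 18.82
position: [0.647, -0.0536, 0.0443]
eef_rot: [[-0.001, 1.0, 0.001], [1.0, 0.001, -0.0], [-0.0, 0.001, -1.0]]
contact_force: [-0.0, -0.5, 5.6]
gripper_width: 0.0512
grasp_force: 42.4
```

>>> carry_out(
  rows=[
    [[0,0,-0.01,0],[0,0,-0.03,0],[0,0,-0.05,0],[0,0,-0.07,0],[0,0,-0.09,0],[0,0,-0.106,0],[0,0,-0.106,0]],
  ],
)

```text
time_s: 19.7
position: [0.6471, -0.0536, 0.151]
eef_rot: [[-0.001, 1.0, 0.002], [1.0, 0.001, -0.0], [-0.0, 0.002, -1.0]]
contact_force: [-0.2, 0.2, -3.0]
gripper_width: 0.0513
grasp_force: 42.2
```

>>> carry_out(
  rows=[
    [[-0.03,-0.02,0,0],[-0.07,-0.05,0,0],[-0.11,-0.078,0,0],[-0.15,-0.106,0,0],[-0.19,-0.134,0,0],[-0.208,-0.146,0,0],[-0.213,-0.15,0,0],[-0.213,-0.15,0,0]],
  ],
)

```text
time_s: 20.7
position: [0.4971, -0.2663, 0.1496]
eef_rot: [[-0.001, 1.0, -0.001], [1.0, 0.001, 0.001], [0.001, -0.001, -1.0]]
contact_force: [0.7, 0.7, -2.4]
gripper_width: 0.0514
grasp_force: 42.4
```

>>> carry_out(
  rows=[
    [[0,0,0.03,0],[0,0,0.07,0],[0,0,0.1,0],[0,0,0.113,0],[0,0,0.118,0],[0,0,0.12,0],[0,0,0.12,0]],
  ],
)

```text
time_s: 21.58
position: [0.4974, -0.2669, 0.0308]
eef_rot: [[-0.001, 1.0, 0.001], [1.0, 0.001, -0.001], [-0.001, 0.001, -1.0]]
contact_force: [-0.6, -0.0, -2.1]
gripper_width: 0.0514
grasp_force: 42.4
```

>>> carry_out(
  rows=[
    [[0,0,0.001,0],[0,0,0.0015,0],[0,0,0.0015,0],[0,0,0.0015,0],[0,0,0.0015,0]],
  ],
  claw=0.8,
)

```text
time_s: 22.2
position: [0.4971, -0.2667, 0.0286]
eef_rot: [[-0.001, 1.0, 0.0], [1.0, 0.001, -0.0], [-0.0, 0.0, -1.0]]
contact_force: [0.2, 0.6, -0.1]
gripper_width: 0.0684
grasp_force: 0.0
```

>>> carry_out(
  rows=[
    [[0,0,-0.02,0],[0,0,-0.06,0],[0,0,-0.12,0],[0.04,0,-0.16,0],[0.09,0.01,-0.19,0],[0.15,0.02,-0.21,0],[0.2,0.03,-0.23,0],[0.25,0.03,-0.25,0]],
  ],
  claw=1,
)

```text
time_s: 23.2
position: [0.5269, -0.0149, 0.2791]
eef_rot: [[-0.001, 1.0, 0.0], [1.0, 0.001, 0.0], [0.0, 0.0, -1.0]]
contact_force: [-0.3, -0.2, -0.1]
gripper_width: 0.0852
grasp_force: 0.0
```

>>> carry_out(
  rows=[
    [[0.03,0.01,-0.01,0],[0.045,0.03,-0.02,0],[0.045,0.045,-0.02,0],[0.045,0.045,-0.02,0],[0.045,0.045,-0.02,0]],
  ],
)

```text
time_s: 23.82
position: [0.5712, 0.0282, 0.2983]
eef_rot: [[-0.001, 1.0, -0.001], [1.0, 0.001, 0.0], [0.0, -0.001, -1.0]]
contact_force: [0.9, 0.2, -0.2]
gripper_width: 0.0854
grasp_force: 0.0
```

```bash
python3 - <<'E'
from ring import *
w=snap("wrist");s=bot.sense();print(s["position"],s["time_s"])
import pickle;pickle.dump(w,open("v3.pkl","wb"))
t=snap("top")
a=cv2.resize(w["color"][90:270,150:420],None,fx=2.2,fy=2.2);b=cv2.resize(t["color"][200:310,250:460],(a.shape[1],int(a.shape[1]*110/210)))[:200]
cv2.imwrite("pics/w5.png",np.vstack([a,b])[:,:,::-1])
for nm,lo,hi,bx in(("orange",(0,150,100),(18,255,255),(165,90,265,220)),("blue",(105,120,60),(125,255,255),(165,180,275,280))):
    for c in blobs(w,lo,hi,bx,200)[:2]: print(nm,cv2.boundingRect(c))
E
```

```text
[0.57120685 0.02817939 0.29851288] 23.875
orange (200, 111, 50, 42)
blue (218, 209, 44, 48)
```

View pics/w5.png

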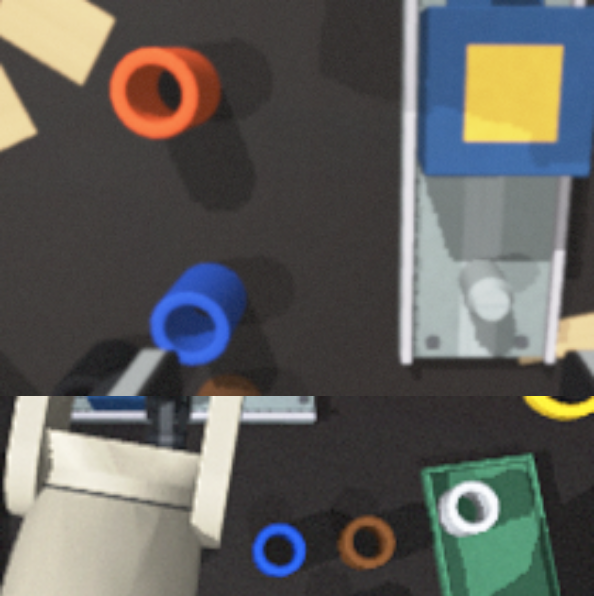

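Silver stands in the green tray. Orange rim is at about (219.9,131.8), blue rim at about (236.6,239.6).

```bash
python3 - <<'E'
from ring import *
import pickle;w=pickle.load(open("v3.pkl","rb"))
print(onplane(w,[(219.9,131.8),(236.6,239.6)],.06).round(4), w["t"])
print(ring(w,(190,100,245,165),17,23),ring(w,(190,100,245,165),11,15))
E
```

```text
[[ 0.4452  0.0771  0.06  ]
 [ 0.4552 -0.0735  0.06  ]] [0.57200485 0.0998645  0.44228486]
[([219.10000610351562, 130.60000610351562], 19.8, [0.4442, 0.0787]), ([221.3000030517578, 130.89999389648438], 21.4, [0.4471, 0.0782]), ([217.60000610351562, 133.1999969482422], 21.9, [0.442, 0.0754]), ([220.1999969482422, 132.8000030517578], 19.4, [0.4454, 0.0758])] [([218.6999969482422, 130.60000610351562], 12.0, [0.4437, 0.0787]), ([219.39999389648438, 132.8000030517578], 12.6, [0.4445, 0.0758]), ([222.39999389648438, 127.5999984741211], 14.8, [0.4489, 0.0824]), ([215.3000030517578, 126.80000305175781], 14.8, [0.4398, 0.0834])]
```

>>> carry_out(
  rows=[
    [[0.015,-0.03,0.02,0],[0.03,-0.07,0.06,0],[0.042,-0.11,0.1,0],[0.0485,-0.126,0.14,0],[0.0485,-0.126,0.18,0],[0.0485,-0.126,0.22,0],[0.0485,-0.126,0.26,0],[0.0485,-0.126,0.2755,0]],
  ],
)

```text
time_s: 24.92
position: [0.4446, 0.0766, 0.0215]
eef_rot: [[-0.001, 1.0, -0.003], [1.0, 0.001, 0.0], [0.0, -0.003, -1.0]]
contact_force: [-0.2, -0.2, 0.3]
gripper_width: 0.0851
grasp_force: 0.0
```

>>> carry_out(
  rows=[
    [[0,0,0,0],[0,0,0,0],[0,0,0,0],[0,0,0,0],[0,0,0,0],[0,0,0,0],[0,0,0,0],[0,0,0,0]],
  ],
  claw=0,
)

```text
time_s: 25.92
position: [0.446, 0.0766, 0.0241]
eef_rot: [[-0.001, 1.0, 0.002], [1.0, 0.001, -0.0], [-0.0, 0.002, -1.0]]
contact_force: [-2.5, -0.4, 7.9]
gripper_width: 0.0502
grasp_force: 42.8
```

>>> carry_out(
  rows=[
    [[0,0,-0.01,0],[0,0,-0.04,0],[0,0,-0.08,0],[0,0,-0.11,0],[0,0,-0.12,0],[0,0,-0.12,0]],
  ],
)

```text
time_s: 26.68
position: [0.4456, 0.0767, 0.143]
eef_rot: [[-0.001, 1.0, 0.0], [1.0, 0.001, -0.0], [-0.0, 0.0, -1.0]]
contact_force: [0.2, 0.5, -2.5]
gripper_width: 0.05
grasp_force: 42.7
```

```bash
python3 - <<'E'
from ring import *
w=snap("wrist");s=bot.sense();p=s["position"];print(p,s["time_s"],s["gripper_width"])
m=np.zeros((400,640),np.uint8);hsv=cv2.cvtColor(w["color"],cv2.COLOR_RGB2HSV);m=cv2.inRange(hsv,(0,130,60),(20,255,255));m[:200]=0
c=max(cv2.findContours(m,0,1)[0],key=cv2.contourArea);x,y,a,b=cv2.boundingRect(c);print(x,y,a,b)
# rim: width a known (52mm); bottom row -> nearest rim point
f=onplane(w,[(x+a/2,y+b)],p[2]+.037)[0];print("rim -Y edge",f, "centre y",f[1]+.026,"off",f[1]+.026-p[1],f[0]-p[0])
E
```

```text
[0.44527246 0.07676811 0.14234025] 26.725 0.05045431688289606
258 200 122 138
rim -Y edge [0.44670595 0.0510641  0.17934025] centre y 0.07706409620777004 off 0.00029598978883292604 0.0014334961784656652
```

>>> carry_out(
  rows=[
    [[-0.015,0.02,0,0],[-0.04,0.06,0,0],[-0.068,0.105,0,0],[-0.095,0.15,0,0],[-0.117,0.182,0,0],[-0.128,0.198,0,0],[-0.1303,0.2015,0,0],[-0.1303,0.2015,0,0]],
  ],
)

```text
time_s: 27.72
position: [0.6467, -0.053, 0.1419]
eef_rot: [[-0.001, 1.0, -0.002], [1.0, 0.001, 0.001], [0.001, -0.002, -1.0]]
contact_force: [0.4, -0.1, -1.5]
gripper_width: 0.0501
grasp_force: 42.7
```

>>> carry_out(
  rows=[
    [[0,0,0.015,0],[0,0,0.035,0],[0,0,0.045,0],[0,0,0.05,0],[0,0,0.055,0],[0,0,0.06,0],[0,0,0.062,0],[0,0,0.062,0]],
  ],
)

```text
time_s: 28.72
position: [0.6474, -0.0534, 0.0811]
eef_rot: [[-0.001, 1.0, 0.0], [1.0, 0.001, -0.0], [-0.0, 0.0, -1.0]]
contact_force: [0.9, -0.3, -3.2]
gripper_width: 0.0503
grasp_force: 42.7
```

>>> carry_out(
  rows=[
    [[0,0,0.004,0],[0,0,0.008,0],[0,0,0.012,0],[0,0,0.016,0],[0,0,0.016,0]],
  ],
)

```text
time_s: 29.35
position: [0.6472, -0.0533, 0.0646]
eef_rot: [[-0.001, 1.0, -0.001], [1.0, 0.001, 0.0], [0.0, -0.001, -1.0]]
contact_force: [0.3, 0.3, -3.0]
gripper_width: 0.0499
grasp_force: 42.7
```

>>> carry_out(
  rows=[
    [[0,0,0.002,0],[0,0,0.004,0],[0,0,0.006,0],[0,0,0.008,0],[0,0,0.008,0]],
  ],
)

```text
time_s: 29.98
position: [0.6473, -0.0534, 0.0568]
eef_rot: [[-0.001, 1.0, -0.0], [1.0, 0.001, 0.0], [0.0, -0.0, -1.0]]
contact_force: [0.0, 0.0, -2.2]
gripper_width: 0.0504
grasp_force: 42.7
```

>>> carry_out(
  rows=[
    [[0,0,0.002,0],[0,0,0.004,0],[0,0,0.004,0]],
  ],
)

```text
time_s: 30.35
position: [0.6472, -0.0533, 0.0528]
eef_rot: [[-0.001, 1.0, -0.0], [1.0, 0.001, 0.0], [0.0, -0.0, -1.0]]
contact_force: [0.1, -0.8, -1.9]
gripper_width: 0.0501
grasp_force: 42.7
```

>>> carry_out(
  rows=[
    [[0,0,0.002,0],[0,0,0.003,0],[0,0,0.003,0]],
  ],
)

```text
time_s: 30.72
position: [0.6473, -0.0534, 0.0499]
eef_rot: [[-0.001, 1.0, -0.0], [1.0, 0.001, 0.0], [0.0, -0.0, -1.0]]
contact_force: [-0.5, 0.6, -3.1]
gripper_width: 0.0501
grasp_force: 42.7
```

Free past the blob zone, so I lower it to the base.

>>> carry_out(
  rows=[
    [[0,0,0.002,0],[0,0,0.004,0],[0,0,0.006,0],[0,0,0.007,0],[0,0,0.007,0]],
  ],
)

```text
time_s: 31.35
position: [0.6473, -0.0534, 0.0441]
eef_rot: [[-0.001, 1.0, 0.001], [1.0, 0.001, -0.0], [-0.0, 0.001, -1.0]]
contact_force: [-3.5, 0.3, 6.4]
gripper_width: 0.0501
grasp_force: 43.5
```

>>> carry_out(
  rows=[
    [[0,0,-0.001,0],[0,0,-0.001,0],[0,0,-0.001,0],[0,0,-0.001,0]],
  ],
  claw=0.75,
)

```text
time_s: 31.85
position: [0.6474, -0.0534, 0.0439]
eef_rot: [[-0.001, 1.0, -0.0], [1.0, 0.001, 0.0], [0.0, -0.0, -1.0]]
contact_force: [-0.1, 0.4, 0.7]
gripper_width: 0.0637
grasp_force: 0.0
```

>>> carry_out(
  rows=[
    [[0,0,0,0],[0,0,0,0],[0,0,0,0],[0,0,0,0],[0,0,0,0],[0,0,0,0]],
  ],
  claw=0,
)

```text
time_s: 32.6
position: [0.6474, -0.0534, 0.0442]
eef_rot: [[-0.001, 1.0, 0.0], [1.0, 0.001, -0.0], [-0.0, 0.0, -1.0]]
contact_force: [-0.4, 0.3, 2.7]
gripper_width: 0.0503
grasp_force: 42.5
```

>>> carry_out(
  rows=[
    [[0,0,-0.01,0],[0,0,-0.03,0],[0,0,-0.05,0],[0,0,-0.07,0],[0,0,-0.09,0],[0,0,-0.106,0],[0,0,-0.106,0]],
  ],
)

```text
time_s: 33.48
position: [0.6477, -0.0534, 0.1511]
eef_rot: [[-0.001, 1.0, 0.002], [1.0, 0.001, -0.001], [-0.001, 0.002, -1.0]]
contact_force: [-0.3, -0.1, -3.0]
gripper_width: 0.05
grasp_force: 42.2
```

Orange fits too, so it goes to the green tray.

>>> carry_out(
  rows=[
    [[-0.025,-0.02,0,0],[-0.07,-0.055,0,0],[-0.115,-0.09,0,0],[-0.16,-0.125,0,0],[-0.205,-0.16,0,0],[-0.24,-0.188,0,0],[-0.257,-0.201,0,0],[-0.2615,-0.2045,0,0]],
  ],
)

```text
time_s: 34.48
position: [0.4422, -0.3157, 0.1493]
eef_rot: [[0.001, 1.0, -0.001], [1.0, -0.001, 0.001], [0.001, -0.001, -1.0]]
contact_force: [0.8, 0.2, -3.2]
gripper_width: 0.0502
grasp_force: 42.5
```

>>> carry_out(
  rows=[
    [[0,0,0.02,0],[0,0,0.06,0],[0,0,0.095,0],[0,0,0.11,0],[0,0,0.118,0],[0,0,0.1215,0],[0,0,0.1215,0]],
  ],
)

```text
time_s: 35.35
position: [0.4436, -0.3154, 0.0294]
eef_rot: [[-0.001, 1.0, 0.001], [1.0, 0.001, -0.001], [-0.001, 0.001, -1.0]]
contact_force: [-0.7, 0.3, -2.9]
gripper_width: 0.0502
grasp_force: 42.4
```

>>> carry_out(
  rows=[
    [[0,0,0,0],[0,0,0,0],[0,0,0,0],[0,0,0,0],[0,0,0,0]],
  ],
  claw=0.75,
)

```text
time_s: 35.98
position: [0.4431, -0.3151, 0.0286]
eef_rot: [[-0.001, 1.0, 0.0], [1.0, 0.001, -0.0], [-0.0, 0.0, -1.0]]
contact_force: [1.0, -0.9, -0.0]
gripper_width: 0.0639
grasp_force: 0.0
```

>>> carry_out(
  rows=[
    [[0,0,-0.02,0],[0,0,-0.06,0],[0,0,-0.12,0],[0.03,0.02,-0.16,0],[0.07,0.05,-0.19,0],[0.11,0.08,-0.22,0],[0.16,0.1,-0.24,0],[0.21,0.11,-0.26,0]],
  ],
  claw=1,
)

```text
time_s: 36.98
position: [0.5534, -0.1033, 0.289]
eef_rot: [[-0.001, 1.0, -0.0], [1.0, 0.001, 0.0], [0.0, -0.0, -1.0]]
contact_force: [0.3, -1.9, -0.0]
gripper_width: 0.0851
grasp_force: 0.0
```

>>> carry_out(
  rows=[
    [[0.03,0.005,-0.005,0],[0.055,0.01,-0.01,0],[0.065,0.01,-0.01,0],[0.065,0.01,-0.01,0],[0.065,0.01,-0.01,0]],
  ],
)

```text
time_s: 37.6
position: [0.5627, -0.0408, 0.2982]
eef_rot: [[-0.0, 1.0, -0.001], [1.0, 0.0, -0.0], [-0.0, -0.001, -1.0]]
contact_force: [0.1, 0.0, -0.7]
gripper_width: 0.0853
grasp_force: 0.0
```

```bash
python3 - <<'E'
from ring import *
w=snap("wrist");s=bot.sense();print(s["position"],s["time_s"])
import pickle;pickle.dump(w,open("v4.pkl","wb"))
t=snap("top")
a=cv2.resize(w["color"][60:300,140:400],None,fx=2.4,fy=2.4,interpolation=cv2.INTER_CUBIC)[:400];b=cv2.resize(t["color"][200:310,250:460],(a.shape[1],int(a.shape[1]*110/210)))[:200]
a=cv2.resize(w["color"][80:260,150:430],(624,400),interpolation=cv2.INTER_CUBIC)
cv2.imwrite("pics/w6.png",np.vstack([a,b])[:,:,::-1])
for c in blobs(w,(105,120,60),(125,255,255),(150,80,290,280),200)[:2]: print("blue",cv2.boundingRect(c))
tc=blobs(t,(105,120,60),(125,255,255),(330,225,365,285))
if tc: print(onplane(t,[cv2.minEnclosingCircle(tc[0])[0]],.06))
E
```

```text
[ 0.56270425 -0.04088542  0.29826026] 37.65
blue (219, 166, 46, 45)
```

View pics/w6.png

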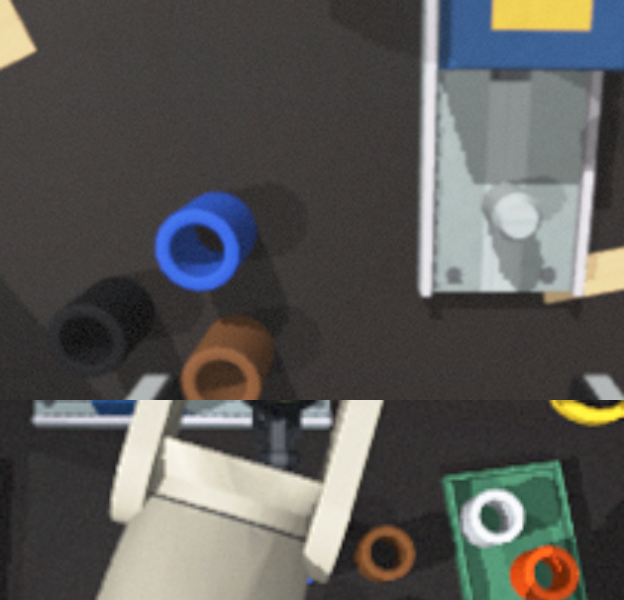

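Orange and silver are both upright in green. Blue rim is at about (238.5,192.1).

```bash
python3 - <<'E'
from ring import *
import pickle;w=pickle.load(open("v4.pkl","rb"));v=pickle.load(open("v3.pkl","rb"))
print(onplane(w,[(238.5,192.1)],.06).round(4),cross(w,(238.5,192.1),v,(236.6,239.6)))
E
```

```text
[[ 0.455  -0.0722  0.06  ]] (array([ 0.45718506, -0.07031583,  0.06703798]), np.float64(0.00040192889612741085))
```

>>> carry_out(
  rows=[
    [[-0.01,-0.03,0.02,0],[-0.02,-0.06,0.06,0],[-0.028,-0.09,0.1,0],[-0.0313,-0.1077,0.14,0],[-0.0313,-0.1077,0.18,0],[-0.0313,-0.1077,0.22,0],[-0.0313,-0.1077,0.26,0],[-0.0313,-0.1077,0.2755,0]],
  ],
)

```text
time_s: 38.7
position: [0.4543, -0.0716, 0.0211]
eef_rot: [[-0.0, 1.0, -0.003], [1.0, 0.0, 0.001], [0.001, -0.003, -1.0]]
contact_force: [1.0, -1.2, 0.4]
gripper_width: 0.0852
grasp_force: 0.0
```

>>> carry_out(
  rows=[
    [[0,0,0,0],[0,0,0,0],[0,0,0,0],[0,0,0,0],[0,0,0,0],[0,0,0,0],[0,0,0,0],[0,0,0,0]],
  ],
  claw=0,
)

```text
time_s: 39.7
position: [0.4556, -0.0717, 0.024]
eef_rot: [[-0.001, 1.0, 0.002], [1.0, 0.001, -0.001], [-0.001, 0.002, -1.0]]
contact_force: [-2.0, -0.4, 7.5]
gripper_width: 0.0514
grasp_force: 42.6
```

>>> carry_out(
  rows=[
    [[0,0,-0.01,0],[0,0,-0.04,0],[0,0,-0.08,0],[0,0,-0.11,0],[0,0,-0.12,0],[0,0,-0.12,0]],
  ],
)

```text
time_s: 40.45
position: [0.4551, -0.0713, 0.143]
eef_rot: [[-0.001, 1.0, 0.0], [1.0, 0.001, -0.0], [-0.0, 0.0, -1.0]]
contact_force: [0.3, 0.1, -1.3]
gripper_width: 0.0517
grasp_force: 42.5
```

```bash
python3 - <<'E'
from ring import *
w=snap("wrist");s=bot.sense();p=s["position"];print(p,s["time_s"],s["gripper_width"])
m=cv2.inRange(cv2.cvtColor(w["color"],cv2.COLOR_RGB2HSV),(105,120,50),(125,255,255));m[:200]=0;m[:,420:]=0
c=max(cv2.findContours(m,0,1)[0],key=cv2.contourArea);x,y,a,b=cv2.boundingRect(c);print(x,y,a,b,y+b)
f=onplane(w,[(x+a/2,y+b)],p[2]+.037)[0];print("off",f[1]+.026-p[1],f[0]-p[0])
E
```

```text
[ 0.45473334 -0.07117186  0.14229679] 40.5 0.0516104361171287
258 200 122 141 341
off -0.0015187714769992477 0.001453857337991582
```

>>> carry_out(
  rows=[
    [[0.002,0.02,0,0],[0.006,0.06,0,0],[0.01,0.1,0,0],[0.015,0.14,0,0],[0.018,0.172,0,0],[0.0195,0.188,0,0],[0.0197,0.192,0,0],[0.0197,0.192,0,0]],
  ],
)

```text
time_s: 41.5
position: [0.6465, -0.0514, 0.1419]
eef_rot: [[-0.001, 1.0, -0.002], [1.0, 0.001, 0.0], [0.0, -0.002, -1.0]]
contact_force: [-0.1, 0.1, -2.1]
gripper_width: 0.0516
grasp_force: 42.5
```

>>> carry_out(
  rows=[
    [[0,0,0.015,0],[0,0,0.035,0],[0,0,0.045,0],[0,0,0.05,0],[0,0,0.055,0],[0,0,0.06,0],[0,0,0.062,0],[0,0,0.062,0]],
  ],
)

```text
time_s: 42.5
position: [0.6472, -0.0515, 0.081]
eef_rot: [[-0.001, 1.0, 0.0], [1.0, 0.001, -0.0], [-0.0, 0.0, -1.0]]
contact_force: [-0.3, 1.1, -1.9]
gripper_width: 0.0514
grasp_force: 42.5
```

>>> carry_out(
  rows=[
    [[0,0,0.004,0],[0,0,0.008,0],[0,0,0.012,0],[0,0,0.016,0],[0,0,0.016,0]],
  ],
)

```text
time_s: 43.12
position: [0.647, -0.0514, 0.0646]
eef_rot: [[-0.001, 1.0, -0.001], [1.0, 0.001, 0.0], [0.0, -0.001, -1.0]]
contact_force: [0.6, -0.3, -1.0]
gripper_width: 0.0514
grasp_force: 42.5
```

>>> carry_out(
  rows=[
    [[0,0,0.002,0],[0,0,0.004,0],[0,0,0.004,0]],
  ],
)

```text
time_s: 43.5
position: [0.6471, -0.0515, 0.0609]
eef_rot: [[-0.001, 1.0, -0.0], [1.0, 0.001, 0.0], [0.0, -0.0, -1.0]]
contact_force: [0.1, 0.1, -1.5]
gripper_width: 0.0515
grasp_force: 42.5
```

>>> carry_out(
  rows=[
    [[0,0,0.002,0],[0,0,0.003,0],[0,0,0.003,0]],
  ],
)

```text
time_s: 43.88
position: [0.6471, -0.0515, 0.0579]
eef_rot: [[-0.001, 1.0, -0.0], [1.0, 0.001, 0.0], [0.0, -0.0, -1.0]]
contact_force: [0.3, -0.0, -1.8]
gripper_width: 0.0519
grasp_force: 42.5
```

>>> carry_out(
  rows=[
    [[0,0,0.001,0],[0,0,0.002,0],[0,0,0.002,0]],
  ],
)

```text
time_s: 44.25
position: [0.6471, -0.0515, 0.0559]
eef_rot: [[-0.001, 1.0, -0.0], [1.0, 0.001, 0.0], [0.0, -0.0, -1.0]]
contact_force: [-0.1, 0.1, -2.4]
gripper_width: 0.0516
grasp_force: 42.5
```

>>> carry_out(
  rows=[
    [[0,0,0.002,0],[0,0,0.004,0],[0,0,0.006,0],[0,0,0.006,0]],
  ],
)

```text
time_s: 44.75
position: [0.647, -0.0515, 0.0498]
eef_rot: [[-0.001, 1.0, -0.0], [1.0, 0.001, 0.0], [0.0, -0.0, -1.0]]
contact_force: [1.2, 0.3, -1.4]
gripper_width: 0.0515
grasp_force: 42.5
```

>>> carry_out(
  rows=[
    [[0,0,0.002,0],[0,0,0.004,0],[0,0,0.006,0],[0,0,0.007,0],[0,0,0.007,0]],
  ],
)

```text
time_s: 45.38
position: [0.6472, -0.0515, 0.0441]
eef_rot: [[-0.001, 1.0, 0.001], [1.0, 0.001, -0.0], [-0.0, 0.001, -1.0]]
contact_force: [-3.9, 0.9, 6.3]
gripper_width: 0.0518
grasp_force: 43.2
```

Blue also reached the base, so it fits. Placing it in the third green spot.

>>> carry_out(
  rows=[
    [[0,0,-0.001,0],[0,0,-0.001,0],[0,0,-0.001,0],[0,0,-0.001,0]],
  ],
  claw=0.75,
)

```text
time_s: 45.88
position: [0.6471, -0.0515, 0.0439]
eef_rot: [[-0.001, 1.0, -0.0], [1.0, 0.001, 0.0], [0.0, -0.0, -1.0]]
contact_force: [-0.2, -0.2, 0.1]
gripper_width: 0.0644
grasp_force: 0.0
```

>>> carry_out(
  rows=[
    [[0,0,0,0],[0,0,0,0],[0,0,0,0],[0,0,0,0],[0,0,0,0],[0,0,0,0]],
  ],
  claw=0,
)

```text
time_s: 46.62
position: [0.6473, -0.0515, 0.0443]
eef_rot: [[-0.001, 1.0, 0.001], [1.0, 0.001, -0.0], [-0.0, 0.001, -1.0]]
contact_force: [-0.5, 0.4, 5.0]
gripper_width: 0.0514
grasp_force: 42.3
```

>>> carry_out(
  rows=[
    [[0,0,-0.01,0],[0,0,-0.03,0],[0,0,-0.05,0],[0,0,-0.07,0],[0,0,-0.09,0],[0,0,-0.106,0],[0,0,-0.106,0]],
  ],
)

```text
time_s: 47.5
position: [0.6474, -0.0515, 0.151]
eef_rot: [[-0.001, 1.0, 0.002], [1.0, 0.001, -0.0], [-0.0, 0.002, -1.0]]
contact_force: [0.4, 0.2, -1.6]
gripper_width: 0.0512
grasp_force: 42.1
```

>>> carry_out(
  rows=[
    [[-0.02,-0.025,0,0],[-0.06,-0.072,0,0],[-0.1,-0.12,0,0],[-0.14,-0.168,0,0],[-0.18,-0.217,0,0],[-0.212,-0.256,0,0],[-0.228,-0.275,0,0],[-0.2325,-0.2797,0,0]],
  ],
)

```text
time_s: 48.5
position: [0.3666, -0.2847, 0.1495]
eef_rot: [[0.001, 1.0, -0.001], [1.0, -0.001, 0.001], [0.001, -0.001, -1.0]]
contact_force: [0.4, 0.6, -1.9]
gripper_width: 0.0518
grasp_force: 42.4
```

>>> carry_out(
  rows=[
    [[0,0,0.02,0],[0,0,0.06,0],[0,0,0.095,0],[0,0,0.11,0],[0,0,0.118,0],[0,0,0.1215,0],[0,0,0.1215,0]],
  ],
)

```text
time_s: 49.38
position: [0.368, -0.284, 0.0293]
eef_rot: [[-0.001, 1.0, 0.001], [1.0, 0.001, -0.0], [-0.0, 0.001, -1.0]]
contact_force: [-0.2, 2.8, 3.1]
gripper_width: 0.0518
grasp_force: 42.8
```

>>> carry_out(
  rows=[
    [[0,0,0,0],[0,0,0,0],[0,0,0,0],[0,0,0,0],[0,0,0,0]],
  ],
  claw=0.75,
)

```text
time_s: 50.0
position: [0.3677, -0.2843, 0.0285]
eef_rot: [[-0.001, 1.0, -0.0], [1.0, 0.001, -0.0], [-0.0, -0.0, -1.0]]
contact_force: [-0.3, 0.2, -0.2]
gripper_width: 0.0643
grasp_force: 0.0
```

>>> carry_out(
  rows=[
    [[0,0,-0.02,0],[0,0,-0.06,0],[0,0,-0.12,0],[0,0,-0.16,0],[0.04,0.02,-0.19,0],[0.09,0.05,-0.22,0],[0.14,0.09,-0.24,0],[0.19,0.13,-0.26,0]],
  ],
)

```text
time_s: 51.0
position: [0.491, -0.1016, 0.2858]
eef_rot: [[-0.001, 1.0, 0.001], [1.0, 0.001, -0.0], [-0.0, 0.001, -1.0]]
contact_force: [0.2, -0.8, 0.0]
gripper_width: 0.0643
grasp_force: 0.0
```

>>> carry_out(
  rows=[
    [[0.03,0.018,0,0],[0.075,0.044,0,0],[0.12,0.07,0,0],[0.165,0.097,0,0],[0.21,0.123,0,0],[0.24,0.14,0,0],[0.2558,0.1495,0,0],[0.2558,0.1495,0,0]],
  ],
  claw=0.8,
)

```text
time_s: 52.0
position: [0.6396, 0.1536, 0.284]
eef_rot: [[-0.003, 1.0, -0.001], [1.0, 0.003, -0.0], [-0.0, -0.001, -1.0]]
contact_force: [-1.3, 0.6, 0.3]
gripper_width: 0.0683
grasp_force: 0.0
```

>>> carry_out(
  rows=[
    [[0,0,0.04,0],[0,0,0.08,0],[0,0,0.11,0],[0,0,0.12,0],[0,0,0.12,0]],
  ],
)

```text
time_s: 52.62
position: [0.6395, 0.1522, 0.1653]
eef_rot: [[-0.0, 1.0, 0.0], [1.0, 0.0, -0.0], [-0.0, 0.0, -1.0]]
contact_force: [0.7, -0.4, -0.4]
gripper_width: 0.0681
grasp_force: 0.0
```

```bash
python3 - <<'E'
from ring import *
s=bot.sense();print(s["position"],s["time_s"]);w=snap("wrist");t=snap("top")
a=cv2.resize(w["color"],(480,300));b=cv2.resize(t["color"][205:305,360:460],(300,300),interpolation=cv2.INTER_CUBIC)
cv2.imwrite("pics/w7.png",np.hstack([a,b])[:,:,::-1])
E
```

```text
[0.63951303 0.1521932  0.16534939] 52.625
```

View pics/w7.png

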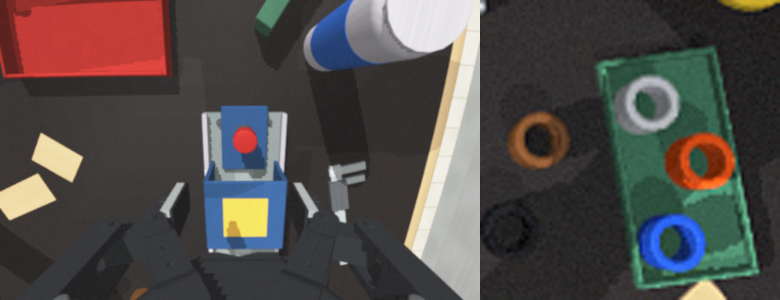

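All three sleeves stand in the green tray. Now I regrip the knob and close the hood.

>>> carry_out(
  rows=[
    [[0.005,0.004,0.01,0],[0.0096,0.0075,0.03,0],[0.0096,0.0075,0.06,0],[0.0096,0.0075,0.09,0],[0.0096,0.0075,0.108,0],[0.0096,0.0075,0.117,0],[0.0096,0.0075,0.12,0],[0.0096,0.0075,0.12,0]],
  ],
)

```text
time_s: 53.72
position: [0.6474, 0.1624, 0.0456]
eef_rot: [[-0.001, 1.0, 0.001], [1.0, 0.001, 0.0], [0.0, 0.001, -1.0]]
contact_force: [0.3, 0.4, 0.4]
gripper_width: 0.0682
grasp_force: 0.0
```

>>> carry_out(
  rows=[
    [[0,0,0,0],[0,0,0,0],[0,0,0,0],[0,0,0,0],[0,0,0,0],[0,0,0,0],[0,0,0,0],[0,0,0,0]],
  ],
  claw=0,
  force=70,
)

```text
time_s: 54.72
position: [0.6465, 0.1624, 0.0457]
eef_rot: [[-0.001, 1.0, -0.001], [1.0, 0.001, -0.0], [-0.0, -0.001, -1.0]]
contact_force: [-4.3, -1.0, 6.4]
gripper_width: 0.0259
grasp_force: 68.7
```

>>> carry_out(
  rows=[
    [[0,0,-0.003,0],[0,0,-0.006,0],[0,0,-0.009,0],[0,0,-0.0115,0],[0,0,-0.0125,0],[0,0,-0.0125,0]],
  ],
)

```text
time_s: 55.48
position: [0.6465, 0.1623, 0.057]
eef_rot: [[-0.001, 1.0, -0.002], [1.0, 0.001, -0.0], [-0.0, -0.002, -1.0]]
contact_force: [-3.2, -0.3, -9.6]
gripper_width: 0.0258
grasp_force: 69.3
```

>>> carry_out(
  rows=[
    [[-0.003,0,0,0],[-0.01,0,0,0],[-0.02,0,0,0],[-0.03,0,0,0],[-0.04,0,0,0],[-0.05,0,0,0],[-0.06,0,0,0],[-0.07,0,0,0]],
  ],
)

```text
time_s: 56.48
position: [0.6466, 0.0917, 0.0572]
eef_rot: [[-0.001, 1.0, -0.001], [1.0, 0.001, 0.0], [0.0, -0.001, -1.0]]
contact_force: [-3.8, 2.0, -8.9]
gripper_width: 0.0261
grasp_force: 69.3
```

>>> carry_out(
  rows=[
    [[-0.01,0,0,0],[-0.02,0,0,0],[-0.03,0,0,0],[-0.04,0,0,0],[-0.05,0,0,0],[-0.056,0,0,0],[-0.06,0,0,0],[-0.06,0,0,0]],
  ],
)

```text
time_s: 57.48
position: [0.6468, 0.0323, 0.0573]
eef_rot: [[-0.001, 1.0, -0.001], [1.0, 0.001, 0.001], [0.001, -0.001, -1.0]]
contact_force: [-5.2, 2.8, -10.0]
gripper_width: 0.0256
grasp_force: 69.3
```

>>> carry_out(
  rows=[
    [[0,0,0.004,0],[0,0,0.008,0],[0,0,0.011,0],[0,0,0.0125,0],[0,0,0.0125,0]],
  ],
)

```text
time_s: 58.1
position: [0.6469, 0.0323, 0.0459]
eef_rot: [[-0.001, 1.0, -0.0], [1.0, 0.001, -0.0], [-0.0, -0.0, -1.0]]
contact_force: [-8.4, 3.0, -1.4]
gripper_width: 0.0258
grasp_force: 70.3
```

>>> carry_out(
  rows=[
    [[0,0,0,0],[0,0,0,0],[0,0,0,0],[0,0,0,0],[0,0,0,0],[0,0,0,0]],
  ],
  claw=0.9,
)

```text
time_s: 58.85
position: [0.6471, 0.0323, 0.0449]
eef_rot: [[-0.001, 1.0, 0.0], [1.0, 0.001, -0.0], [-0.0, 0.0, -1.0]]
contact_force: [-0.4, -0.7, 0.7]
gripper_width: 0.0769
grasp_force: 0.0
```

>>> carry_out(
  rows=[
    [[0,0,-0.02,0],[0,0,-0.06,0],[0,0,-0.11,0],[0.01,-0.01,-0.16,0],[0.03,-0.04,-0.2,0],[0.06,-0.09,-0.24,0],[0.08,-0.14,-0.26,0],[0.1,-0.19,-0.26,0]],
  ],
)

```text
time_s: 59.85
position: [0.4557, 0.1328, 0.3066]
eef_rot: [[-0.001, 1.0, 0.004], [1.0, 0.001, 0.0], [0.0, 0.004, -1.0]]
contact_force: [0.0, 0.2, 0.5]
gripper_width: 0.0771
grasp_force: 0.0
```

>>> carry_out(
  rows=[
    [[0.03,-0.02,0,0],[0.07,-0.03,0,0],[0.11,-0.03,0,0],[0.12,-0.03,0,0],[0.12,-0.03,0,0]],
  ],
)

```text
time_s: 60.48
position: [0.4268, 0.2521, 0.3047]
eef_rot: [[-0.002, 1.0, -0.0], [1.0, 0.002, -0.0], [-0.0, -0.0, -1.0]]
contact_force: [1.2, -0.6, 0.3]
gripper_width: 0.0767
grasp_force: 0.0
```

```bash
python3 - <<'E'
from m import *
s=bot.sense();print(s["position"],s["time_s"]);w=snap("wrist");t=snap("top");d=snap("side")
f=lambda D,bx:[cv2.minEnclosingCircle(c)[0] for c in blobs(D,(0,150,90),(8,255,255),bx)]
kt,kd=f(t,(285,175,345,200)),f(d,(280,190,320,235));print(kt,kd)
if kt and kd: print(cross(t,kt[0],d,kd[0]))
a=cv2.resize(t["color"][100:320,130:510],(608,352));b=cv2.resize(d["color"][130:260,220:420],(370,240));
c=np.zeros((592,608,3),np.uint8);c[:352]=a;c[352:,:370]=b;cv2.imwrite("pics/w8.png",c[:,:,::-1])
E
```

```text
[0.42684533 0.25213133 0.30473066] 60.475
[(312.0, 187.5)] [(297.39361572265625, 210.96807861328125)]
(array([0.64470155, 0.03515758, 0.06506916]), np.float64(0.00023848237150202124))
```

View pics/w8.png

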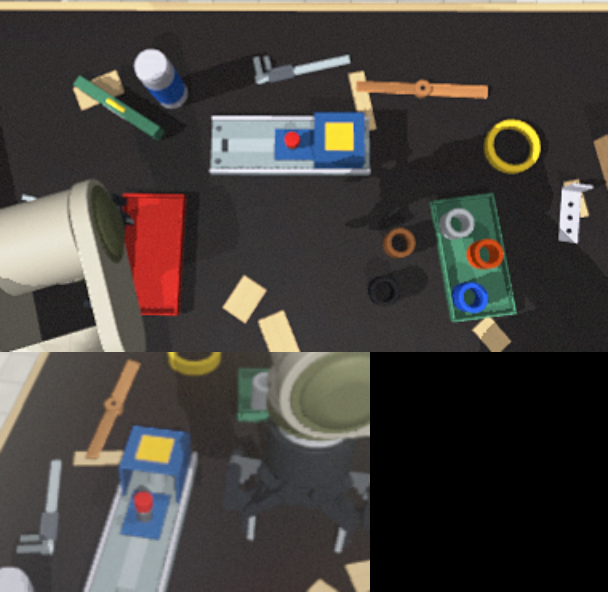

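The final view shows the hood closed and the knob back at its start pixels (312,187.5) and (297.4,211), so the plunger is down. All three sleeves are in green and the other tools are in place. Handing in.

```bash
python3 -c "
from bench import bot
print(bot.hand_in())"
```

```text
the job is handed in; nothing more can be done
None
```

Job handed in at about 60 s: silver, orange and blue each slid fully down the gauge pin and are in the green tray (gold and purple absent, the brown and black tubes taken as not part of the job and left alone), and the hood is closed with the plunger home.

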